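Service the titrator's desiccant dryer and hook its cover back on

ROBOT

A 6-joint arm with a two-finger parallel gripper is mounted at the origin on the work surface. World frame = base frame: x ahead of the robot, y to its left, z up, the work surface at z = 0. Lengths are in mm, angles in degrees, forces in N, time in s.
With the tool pointing down it reaches from about 325 to 925 mm from the base axis. Payload 3.1 kg.
Tool frame: the origin (TCP) lies at the very end of the fingers, on their centre line; the grasp point (between the pads) lies grasp_offset behind it (grasp_offset is the distance from the TCP to the grasp point, in mm); z points along the fingers, x is the direction in which the jaws open and shut, and the axes are right-handed (so a half turn about z gives the same grasp; the last joint's range is limited). The gripper opens to 85 mm and grips with 20 to 120 N. Pads are 22 mm wide; open, the fingers measure 114 mm over their backs; the gripper's body (76 mm by 85 mm) begins 54 mm behind the grasp point. The pads swing forward as they close: fully open they stand 13 mm farther back than shut.
Start: joints at [63.816, 12.427, 92.441, -0, 75.132, -6.429], TCP at [211.237, 588.233, 231.3] pointing down, gripper open.
Joint ranges: [-157.48, 157.48], [-44.54, 120.13], [17.64, 146.25], [-64.5, 244.5], [7.68, 150.69], [-147.95, 147.95]. Speed limits (degrees/s): [159.86, 159.86, 180, 180, 180, 180].

INTERFACE

Orientations are given as [roll, pitch, yaw] about the fixed x, y, z axes, in that order (R = Rz(yaw) Ry(pitch) Rx(roll)).
In Python, from station import * gives the robot as it stands. Calls block until the motion is done:
- goto(position, orientation): joint-space move of the TCP to a pose.
- move_l(position, attitude=None, speed=150): straight line of the TCP; attitude=None keeps the orientation; speed is the mean speed in mm/s.
- move_j(angles): joint-space move.
- grip(opening, squeeze=None): finger opening in mm; squeeze is the grip in N (None keeps the last); returns when the fingers have stopped.
- wait(seconds).
- solve_ik(position, orientation): joint angles nearest the present ones, or None.
- get_obs(): the state.
- get_image(name): name is "scene" or "top"; returns the picture (480x640x3 uint8, red, green, blue); there is no depth.
- get_calibration(name): a dict with "fx", "fy", "cx", "cy" (pixels), "R" (3x3) and "t" (3): a world point X has camera coordinates R X + t. Camera axes: x right, y down, z forward; pixel columns grow to the right and rows downward; lengths in mm; the calibration is good to about 2 mm. A picture is of the moment at which its call begins. get_calibration takes no time and is no camera call.
A pose or a line that the arm cannot do raises Unreachable and nothing moves.
- sign_off(): hands the job in, once; it reports no verdict.
Trained networks look in the newest picture that a camera, given by its name, has taken for a name from the list of things; names that differ only in an ending like _2 or _b are one class to them, and where a whole thing is asked for, a point or a joint stands for the part that bears it (a point fixed in the world has none). Each returns a list of dicts, best first, with "score" (0 to 1); they miss things now and then, are a little off and sometimes report something else, mostly with a low value. They report only what shows in the picture. A call takes as long as a camera call. They do not tell look-alikes from the thing itself.
- spot_in(name, camera): "extent" ([centre column, centre row, width, height] in pixels, round what is visible of it).
- regions_of(name, camera): "region" (480x640 bool, what is visible of it) and "extent" ([centre column, centre row, width, height] in pixels, round what is visible of it).
The state is a dict: "t": time; "joint_pos": joint angles; "qvel": joint speeds; "effort": joint torques, N m; "tcp_pos": TCP position; "ee_rot": TCP orientation; "wrist_force": force on the tool from outside, world axes, zero at the start; "moment": the same for the moment, N m; "grip_width": finger opening in mm.
Only numpy, scipy, OpenCV 4.12 (cv2) and the standard library are available. Lean on these libraries where they do the work, as an engineer would, in place of code of your own. Each camera call takes 0.05 s, during which the arm holds its last target. There are 200 camera calls.

TASK

Recharge the titrator's dryer: take every spent (green) cassette out of the bay and lay it in a slot of the green-labelled regeneration tray, then lay the three fresh orange cassettes of the full 110 mm length flat in the bay's three lanes, leaving out the short look-alikes. Then refit the cover: hook its blue lower lip under the dryer's blue ledge with the top edge still raised, and swing the top edge down until the cover lies fully home and flush. Do not disturb the glassware and other things around.

Things in the scene. Friction and masses are not known exactly. Their poses are not given: they have to be found in the camera images.
- dryer: white desiccant dryer, fixed, its sloped top open over a bay. Origin on the bench under the middle of the bay; x to its back, z up. Bay 148 mm wide (y), floor 15 mm up, three lanes along x. Flanks 182 mm apart outside rise backwards at 8 deg from 75 mm high at x = -84 mm to 102 mm at x = 98 mm; behind, a block 100 mm high runs to x = 178 mm; front wall at x = -88 to -80 mm
- ledge (a point): middle of the free edge of the blue ledge, at its underside (62 mm before the dryer's origin, 75 mm up). The ledge is a 4 mm strip fixed across the bay's front, reaching backwards and up at the 8 deg slope; below it is open space for the lip, 17 mm deep to the front wall. The closed cover rests on seats in a plane 5 mm below the ledge's underside plane, square to the slope
- stop (a point): middle of the upper stop, at the seats' plane, 154 mm up-slope of the ledge's edge. The closed cover (held by its weight alone, no latch) lies on the seats at 8 deg, between ledge and stop (4 mm play) and between raised side borders 166 mm apart, its face flush with them within 1 mm
- lane1 (a point): floor centre of the lane at y = -42 mm of the dryer, axes as the dryer. Each lane is 39 mm wide, 120 mm long (x), bounded by ribs 16 mm high; lanes are 42 mm apart
- lane2 (a point): floor centre of the middle lane
- lane3 (a point): floor centre of the lane at y = +42 mm
- cover_handle (a point): the loose cover: white plate 150 (x) x 158 (y) x 8 mm with grey grilles, 0.25 kg, lying face up on the bench. Point: centre of its blue handle block on the middle of the face, 21 mm above the plate's underside; the block is 16 mm along x, 50 mm along y, 26 mm high. x points from the lip to the top edge, z out of the face
- cover_lip (a point): the cover's lower lip: blue tongue 130 mm wide, 4 mm thick, flush with the plate's underside and reaching 14 mm beyond the plate's lower edge (towards -x). This point is the middle of its tip, 89 mm from the plate's middle, 2 mm above the underside
- cover_top (a point): middle of the cover's top edge (opposite the lip), 75 mm from the plate's middle, 4 mm above the underside
- spent1_mid (a point): desiccant cassette, white box 110 (x) x 32 (y) x 26 mm high, with a black upright pull tab on top at its centre: 36 mm along x, 10 mm thick along y, 26 mm high; 52 mm high in all, 0.12 kg; either end may lead. Point at its centre, 26 mm above its underside (foot of the tab). Dark green windows: spent. Starts in a lane of the bay; may be absent
- spent2_mid (a point): desiccant cassette, white box 110 (x) x 32 (y) x 26 mm high, with a black upright pull tab on top at its centre: 36 mm along x, 10 mm thick along y, 26 mm high; 52 mm high in all, 0.12 kg; either end may lead. Point at its centre, 26 mm above its underside (foot of the tab). Dark green windows: spent. Starts in a lane of the bay; may be absent
- spent3_mid (a point): desiccant cassette, white box 110 (x) x 32 (y) x 26 mm high, with a black upright pull tab on top at its centre: 36 mm along x, 10 mm thick along y, 26 mm high; 52 mm high in all, 0.12 kg; either end may lead. Point at its centre, 26 mm above its underside (foot of the tab). Dark green windows: spent. Starts in a lane of the bay; may be absent
- fresh1_mid (a point): desiccant cassette, white box 110 (x) x 32 (y) x 26 mm high, with a black upright pull tab on top at its centre: 36 mm along x, 10 mm thick along y, 26 mm high; 52 mm high in all, 0.12 kg; either end may lead. Point at its centre, 26 mm above its underside (foot of the tab). Orange windows: fresh; starts on the pale blue mat at the left
- fresh2_mid (a point): desiccant cassette, white box 110 (x) x 32 (y) x 26 mm high, with a black upright pull tab on top at its centre: 36 mm along x, 10 mm thick along y, 26 mm high; 52 mm high in all, 0.12 kg; either end may lead. Point at its centre, 26 mm above its underside (foot of the tab). Orange windows: fresh; starts on the pale blue mat at the left
- fresh3_mid (a point): desiccant cassette, white box 110 (x) x 32 (y) x 26 mm high, with a black upright pull tab on top at its centre: 36 mm along x, 10 mm thick along y, 26 mm high; 52 mm high in all, 0.12 kg; either end may lead. Point at its centre, 26 mm above its underside (foot of the tab). Orange windows: fresh; starts on the pale blue mat at the left
- short1_mid (a point): look-alike of the fresh cassettes for another dryer, same but only 82 mm long; point at its centre, 26 mm up
- short2_mid (a point): the second 82 mm look-alike; point at its centre, 26 mm up
- tray: fixed stainless regeneration tray with green labels, 132 (x) x 141 (y) x 18 mm, with three slots along its x, each 126 x 43 mm, centred at y = -46, 0 and +46 mm, their floor 3 mm above the bench, walls 18 mm high; origin under its centre
- amber_a: bystander: amber bottle with blue cap, 60 mm wide, 115 mm high; origin under its centre
- amber_b: bystander: second such amber bottle, origin likewise
- flask: bystander: foil-wrapped conical flask, 76 mm wide, 112 mm high; origin under its centre
- beaker: bystander: small glass beaker, 56 mm wide, 65 mm high; origin under its centre
- spatula: bystander: wooden-handled spatula 160 mm long, lying along its x; origin under its middle
- vial: bystander: small jar 44 mm wide, 75 mm high; origin under its centre
There are look-alikes about, which are no part of the job. What is shaped like the part that bears spent2_mid but purple or yellow is not meant.

How it is judged (in metres and radians):
On the way, in this order (a step that is already met when the one before it is completed fails the run):
1. the spent cassettes lie in the regeneration tray and the three full-length fresh cassettes lie in the lanes (x of spent1_mid in the frame of tray between -0.015 and 0.015 m and y of spent1_mid in the frame of tray between -0.056 and 0.056 m and z of spent1_mid in the frame of tray between 0.022 and 0.034 m and angle between each of spent1_mid, spent2_mid, spent3_mid, fresh1_mid, fresh2_mid, fresh3_mid's own z axis and vertical below 0.12 rad and x of spent2_mid in the frame of tray between -0.015 and 0.015 m and y of spent2_mid in the frame of tray between -0.056 and 0.056 m and z of spent2_mid in the frame of tray between 0.022 and 0.034 m and x of spent3_mid in the frame of tray between -0.015 and 0.015 m and y of spent3_mid in the frame of tray between -0.056 and 0.056 m and z of spent3_mid in the frame of tray between 0.022 and 0.034 m and x of fresh1_mid in the frame of dryer between -0.012 and 0.012 m and y of fresh1_mid in the frame of dryer between -0.05 and 0.05 m and z of fresh1_mid in the frame of dryer between 0.034 and 0.046 m and x of fresh2_mid in the frame of dryer between -0.012 and 0.012 m and y of fresh2_mid in the frame of dryer between -0.05 and 0.05 m and z of fresh2_mid in the frame of dryer between 0.034 and 0.046 m and x of fresh3_mid in the frame of dryer between -0.012 and 0.012 m and y of fresh3_mid in the frame of dryer between -0.05 and 0.05 m and z of fresh3_mid in the frame of dryer between 0.034 and 0.046 m), for 0.2 s.
2. the cover's lip is under the ledge while its top edge is still raised (x of cover_lip in the frame of dryer between -0.085 and -0.067 m and z of cover_lip in the frame of dryer between 0.05 and 0.0725 m and y of cover_lip in the frame of dryer between -0.012 and 0.012 m and z of cover_top in the frame of dryer above 0.109164 m), for 0.1 s.
At the end, for the whole second after the job is handed in: spent cassettes flat in tray slots; the three fresh full-length cassettes flat on the bay's lane floors; short look-alikes outside the dryer; cover at rest, lip under the ledge (within 6 mm along, 9 mm sideways), top edge within 4 mm of flush (all of step 1 and x of cover_lip in the frame of dryer between -0.0794657 and -0.0674657 m and z of cover_lip in the frame of dryer between 0.0663591 and 0.0743591 m and z of cover_top in the frame of dryer between 0.091164 and 0.099164 m and y of cover_lip in the frame of dryer between -0.009 and 0.009 m and y of cover_top in the frame of dryer between -0.009 and 0.009 m and linear speed of cover below 0.02 m/s and horizontal distance between each of short1_mid, short2_mid and dryer above 0.1 m); the robot touches nothing.
It fails at once if a bottle, flask, beaker, jar or the spatula is pushed more than 40 mm aside (distance of any of amber_a, amber_b, flask, beaker, spatula, vial from where it was at the start of the episode above 0.04 m).
It fails at once if a bottle, flask, beaker or jar is tipped over (angle between any of amber_a, amber_b, flask, beaker, vial's own z axis and vertical above 0.6 rad).
Of spent1, spent2, spent3 only 1 to 3 are there at a start; the rules pass over those that are not, and their reading is None.
At some moment in a run one of fresh1, fresh2, fresh3, cover may be knocked a few centimetres aside while the robot is not near it.
It also fails if it takes over 210 s, if anything falls off the work surface, if the arm or the gripper's body presses on something with over 40 N, if the wrist force passes 120 N, or if a joint passes its speed limit or range.

## Working session

There is one attempt and no reset: what is moved stays moved. The work goes in short steps, each a Python script; the robot and the scene stay as the last script left them, time stands still between calls to the robot, and variables do not carry over. Pictures are saved under pics/ and viewed, about 12 in all and at most 16, crops included, and the job is handed in when it is done.

```bash
mkdir -p pics; ls; python3 - <<'E'
from station import *
import cv2,numpy as np
for n in("scene","top"):
    im=get_image(n); cv2.imwrite(f"pics/{n}0.png",im[:,:,::-1])
    c=get_calibration(n); print(n,c["fx"],c["cx"],c["cy"],np.round(c["R"],3).tolist(),np.round(c["t"]).tolist())
print(get_obs())
try: print(grasp_offset)
except Exception as e: print(e)
E
```

```text
pics
scene 576.6030482778642 326.5063429712804 228.33295222940694 [[-0.615, 0.789, 0.016], [0.576, 0.463, -0.673], [-0.538, -0.404, -0.739]] [326.0, -224.0, 1727.0]
top 471.2205382333201 318.640477401358 243.56182260813853 [[-0.016, -1.0, 0.001], [-0.986, 0.016, -0.164], [0.164, -0.004, -0.986]] [4.0, 533.0, 1052.0]
{'t': 0.1, 'joint_pos': array([ 6.38152837e+01,  1.24727304e+01,  9.25208284e+01,  5.01116717e-04,
        7.51324940e+01, -6.42979544e+00]), 'qvel': array([-0.01983635, -0.13959122, -0.21478324,  0.06580504, -0.02509031,
       -0.00145319]), 'effort': array([-1.79776172e-03, -3.98076653e+01, -3.04970491e+01, -2.87233552e-04,
        4.17463350e-03, -1.86106951e-05]), 'tcp_pos': array([210.90732013, 587.54917759, 230.08158929]), 'ee_rot': array([-1.79985403e+02,  1.25205684e-01,  7.02449660e+01]), 'wrist_force': array([ 0.38904395, -0.16769829, -0.16592688]), 'moment': array([-6.71419842e-06,  1.99943182e-03,  3.87661875e-02]), 'grip_width': 85.4012719180512}
18.700000000000003
```

View pics/top0.png

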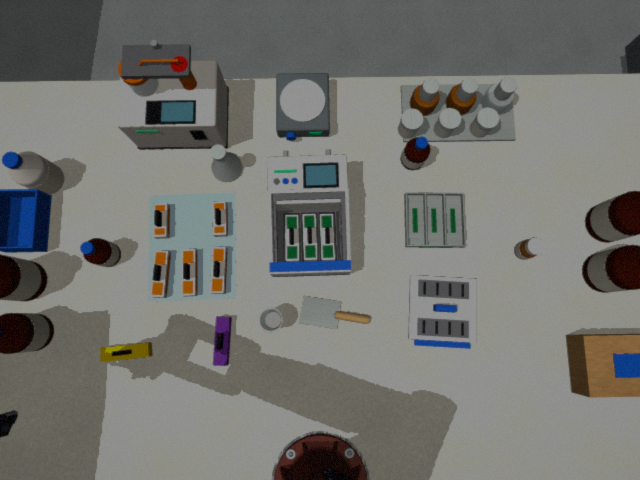

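View pics/scene0.png

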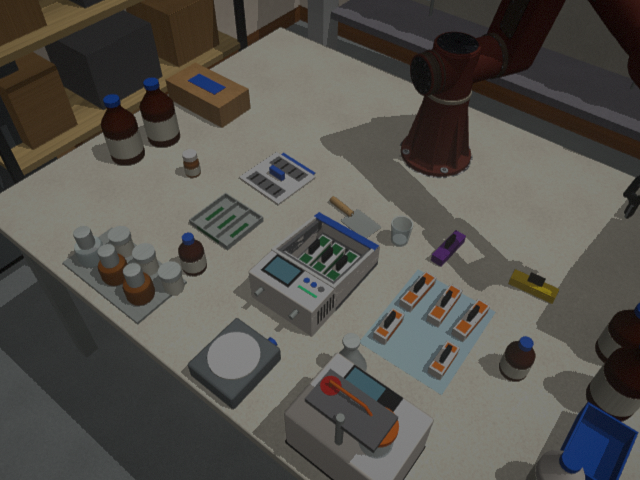

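The top view (up is +x, left is +y) shows:
- Three green cassettes in the bay, around (292/310/326, 237).
- Long fresh cassettes at (160,273), (190,271) and (219,270), with short ones at (161,220) and (220,218).
- The tray at (435,220).
- The cover at (443,311), lip down.

The purple and yellow look-alikes are at (222,341) and (126,352). Next I'll measure poses by fitting silhouettes.

```bash
cat > h.py <<'E'
from station import *
import cv2,numpy as np
from scipy.optimize import minimize
CAL={n:get_calibration(n) for n in("scene","top")}
def proj(n,X):
    c=CAL[n]; p=np.atleast_2d(X)@np.array(c["R"]).T+np.array(c["t"])
    return np.c_[c["fx"]*p[:,0]/p[:,2]+c["cx"],c["fy"]*p[:,1]/p[:,2]+c["cy"]]
def ray(n,u,v,z):
    c=CAL[n];R=np.array(c["R"]);d=R.T@np.array([(u-c["cx"])/c["fx"],(v-c["cy"])/c["fy"],1]);o=-R.T@np.array(c["t"])
    return o+d*(z-o[2])/d[2]
def box(x0,x1,y0,y1,z0,z1): return np.array([[x,y,z] for x in(x0,x1) for y in(y0,y1) for z in(z0,z1)],float)
def cass(L=110): return [box(-L/2,L/2,-16,16,0,26),box(-18,18,-5,5,26,52)]
COVER=[box(-75,75,-79,79,0,8),box(-89,-75,-65,65,0,4),box(-8,8,-25,25,8,34)]
TRAY=[box(-66,66,-70.5,70.5,0,18)]
t8=np.tan(np.radians(8))
_f=box(-84,98,-91,91,0,75); _f[(_f[:,0]>0)&(_f[:,2]>0),2]=102
DRYER=[_f,box(98,178,-91,91,0,100)]
def place(pts,p,z=0):
    c,s=np.cos(p[2]),np.sin(p[2]); R=np.array([[c,-s,0],[s,c,0],[0,0,1]])
    return pts@R.T+[p[0],p[1],z]
S=4
def render(n,model,p,z,roi):
    u0,v0,w,h=roi; m=np.zeros((h*S,w*S),np.uint8)
    for b in model:
        q=(proj(n,place(b,p,z))-[u0-.5,v0-.5])*S-.5
        cv2.fillConvexPoly(m,np.round(cv2.convexHull(q.astype(np.float32))*16).astype(np.int32),255,shift=4)
    return cv2.resize(m,(w,h),interpolation=cv2.INTER_AREA)/255.
def fit(model,p0,masks,z=0):
    ro={}
    for n,m in masks.items():
        v,u=np.nonzero(m); ro[n]=(u.min()-15,v.min()-15,np.ptp(u)+31,np.ptp(v)+31)
    def cut(n):
        u,v,w,h=ro[n]; return np.pad(m_[n],50)[v+50:v+50+h,u+50:u+50+w]
    m_={n:m.astype(float) for n,m in masks.items()}; C={n:cut(n) for n in masks}
    def cost(q):
        p=[q[0],q[1],q[2]/50]; e=0
        for n in masks:
            r=render(n,model,p,z,ro[n]); e+=1-np.minimum(r,C[n]).sum()/np.maximum(r,C[n]).sum()
        return e/len(masks)
    best=None
    for d in(0,.12,-.12):
        q=[p0[0],p0[1],(p0[2]+d)*50]
        r=minimize(cost,q,method="Nelder-Mead",options=dict(initial_simplex=np.array([q]*4)+np.r_[[[0]*3],np.eye(3)*6],xatol=.05,fatol=1e-4))
        if best is None or r.fun<best.fun: best=r
    return np.r_[best.x[:2],best.x[2]/50],best.fun
def regs(name,cam,smin=.3): return [(r["score"],r["region"],r["extent"]) for r in regions_of(name,cam) if r["score"]>smin]
E
cat > look.py <<'E'
from h import *
get_image("top");get_image("scene")
import pickle
R={}
for nm in("dryer","tray","cover_handle","fresh1_mid","spent1_mid","short1_mid"):
    for cam in("top","scene"):
        R[nm,cam]=regs(nm,cam)
        print(nm,cam,[(round(s,2),np.round(e).astype(int).tolist(),int(m.sum())) for s,m,e in R[nm,cam]])
pickle.dump(R,open("R.pkl","wb"))
E
python3 look.py
```

```text
dryer top [(0.71, [311, 215, 85, 129], 7649)]
dryer scene [(0.76, [314, 273, 132, 121], 8021)]
tray top [(0.9, [436, 219, 62, 58], 3406)]
tray scene [(0.87, [226, 221, 70, 57], 2283), (0.38, [329, 256, 26, 32], 508)]
cover_handle top [(0.76, [443, 311, 70, 79], 4727)]
cover_handle scene []
fresh1_mid top [(0.86, [190, 272, 14, 43], 747), (0.32, [310, 214, 83, 132], 7852)]
fresh1_mid scene [(0.58, [444, 306, 30, 46], 726)]
spent1_mid top [(0.96, [328, 238, 12, 48], 637)]
spent1_mid scene [(0.85, [315, 251, 34, 28], 480)]
short1_mid top [(0.72, [221, 219, 17, 37], 526)]
short1_mid scene [(0.87, [391, 327, 36, 36], 622), (0.54, [314, 275, 134, 123], 8129)]
```

```bash
python3 - <<'E'
from h import *
import pickle
R=pickle.load(open("R.pkl","rb"))
for nm,mod,z in(("dryer",DRYER,50),("tray",TRAY,9),("cover_handle",COVER,4),("fresh1_mid",cass(),13),("short1_mid",cass(82),13),("spent1_mid",cass(),28)):
    z0=15 if nm[:2]=="sp" else 0
    ms={c:R[nm,c][0][1] for c in("top","scene") if R[nm,c]}
    e=R[nm,"top"][0][2]; p0=np.r_[ray("top",e[0],e[1],z)[:2],0]
    if nm=="dryer": p0[0]-=45
    for cams in(["top"],["scene"],["top","scene"]):
        m={c:ms[c] for c in cams if c in ms}
        if len(m)<len(cams) or (nm in("fresh1_mid","short1_mid") and len(m)>9): continue
        p,f=fit(mod,p0,m,z0); print(nm,cams,np.round(p[:2],1),np.round(np.degrees(p[2]),1),round(f,3))
im=cv2.imread("pics/top0.png")
crop=cv2.resize(im[140:360,130:490],None,fx=2.2,fy=2.2,interpolation=cv2.INTER_CUBIC); 
cv2.imwrite("pics/c1.png",np.clip(crop*1.3,0,255).astype(np.uint8))
for q in[(240,240),(150,290),(160,255),(160,273),(190,262),(176,245)]: print(q,im[q[1],q[0]])
E
```

```text
dryer ['top'] [548.5  17.6] 0.9 0.235
dryer ['scene'] [547.7  16. ] 0.8 0.169
dryer ['top', 'scene'] [548.4  17.1] 1.0 0.204
tray ['top'] [ 593.1 -285.3] -2.5 0.031
tray ['scene'] [ 591.6 -286.6] -1.6 0.031
tray ['top', 'scene'] [ 592.4 -285.4] -1.4 0.036
cover_handle ['top'] [ 380.7 -293.7] -4.3 0.016
fresh1_mid ['top'] [474.1 303.3] 1.2 0.074
fresh1_mid ['scene'] [471.8 301.7] 1.9 0.045
fresh1_mid ['top', 'scene'] [473.3 302.8] 1.6 0.083
short1_mid ['top'] [603.2 233.1] 2.6 0.07
short1_mid ['scene'] [600.1 230.9] 2.1 0.043
short1_mid ['top', 'scene'] [601.9 231.9] 3.2 0.084
spent1_mid ['top'] [550.4 -23.7] 1.3 0.074
spent1_mid ['scene'] [533.5 -29.5] 6.3 0.306
spent1_mid ['top', 'scene'] [549.9 -24. ] 1.1 0.212
(240, 240) [141 148 147]
(150, 290) [142 142 133]
(160, 255) [  0  82 150]
(160, 273) [39 42 43]
(190, 262) [ 24  84 143]
(176, 245) [148 148 129]
```

View pics/c1.png

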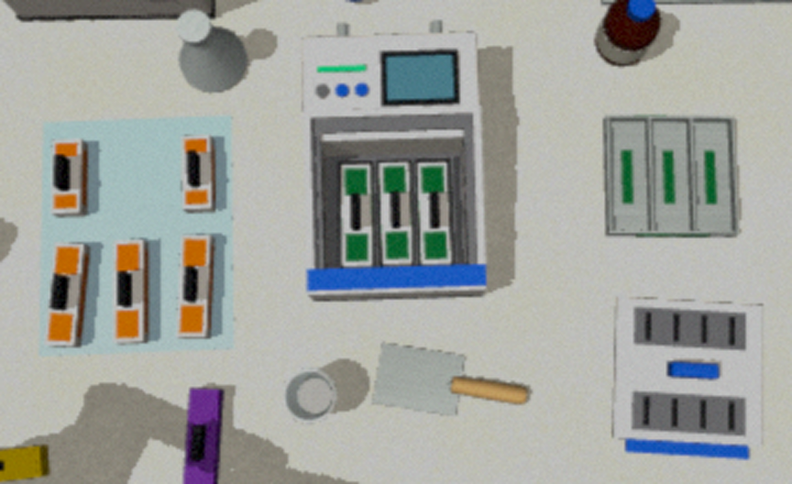

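The crop confirms three green cassettes, the tray and the cover (handle at crop (693,370), lip at bottom). I'll use colour centroids next for the windows, the ledge and the handle.

```bash
cat >> h.py <<'E'
BIAS=np.array([-1.0,-0.8])   # mean of the two cameras relative to "top"
def wins(im,kind,z):
    """cassettes from their pairs of bright windows in the top image -> list of (x,y,yaw,len of window pair)"""
    hsv=cv2.cvtColor(im,cv2.COLOR_RGB2HSV).astype(int); H,Sa,V=hsv[...,0],hsv[...,1],hsv[...,2]
    m=((H>5)&(H<20)&(Sa>150)&(V>125)) if kind=="o" else ((H>50)&(H<80)&(Sa>130)&(V>60))
    n,l,st,c=cv2.connectedComponentsWithStats(m.astype(np.uint8))
    return [(ray("top",*c[i],z)[:2]+BIAS,st[i,4],c[i]) for i in range(1,n) if st[i,4]>12]
E
python3 - <<'E'
from h import *
im=get_image("top")
for k,z in(("o",26),("g",41)):
    for p,a,c in wins(im,k,z): print(k,np.round(p,1),a,np.round(c,1))
hsv=cv2.cvtColor(im,cv2.COLOR_RGB2HSV).astype(int)
b=((hsv[...,0]>100)&(hsv[...,0]<125)&(hsv[...,1]>150)).astype(float)
# blue strip of dryer
g=im[...,2].astype(float)-im[...,0]
sub=g[240:290]; 
for u in(278,290,310,330,342):
    col=cv2.GaussianBlur(g[:, u-2:u+3].mean(1)[None],(1,1),0)[0]; th=60
    r=[v for v in range(245,285) if (col[v]-th)*(col[v+1]-th)<0]
    r=[v+(th-col[v])/(col[v+1]-col[v]) for v in r]
    print("strip",u,np.round(r,2),[np.round(ray("top",u,v,zz)[:2]+BIAS,1).tolist() for v,zz in zip(r,(79,75))],col[266])
for v in(264,266,268):
    row=g[v]; th=60
    r=[u+(th-row[u])/(row[u+1]-row[u]) for u in range(255,370) if (row[u]-th)*(row[u+1]-th)<0]
    print(v,np.round(r,1),[np.round(ray("top",u,v,77)[:2]+BIAS,1).tolist() for u in r])
E
```

```text
o [1011.3  388.2] 64 [159.9  59.9]
o [989.2 489.8] 31 [119.2  68.6]
o [956.9 454.3] 42 [132.7  80.3]
o [630.7 232.2] 48 [218.9 205.6]
o [628.6 372.4] 49 [160.3 207.3]
o [572.7 231.4] 51 [218.8 229.4]
o [570.5 372.3] 53 [159.4 231.2]
o [512.9 231.5] 111 [218.3 254.3]
o [508.4 303.1] 111 [187.8 256.7]
o [506.1 367.8] 109 [160.2 258.1]
o [441.5 233.8] 114 [216.7 284.7]
o [438.1 301.7] 118 [187.5 286.6]
o [435.1 372.1] 114 [157.2 288.4]
g [815.8 408.9] 59 [146.2 130.9]
g [805.   -1.4] 41 [315.3 132.7]
g [710.1  74.7] 50 [284.1 170.8]
g [ 586.4 -231.7] 85 [414.6 219.4]
g [ 585.3 -276.3] 85 [433.6 219.5]
g [ 583.7 -320.8] 85 [452.5 219.9]
g [585.2  58.4] 90 [291.3 221.8]
g [586.4  16.8] 95 [309. 221.]
g [585.8 -23.5] 94 [326.1 221. ]
g [513.4  57.4] 97 [291.9 252. ]
g [515.1  15.3] 99 [310. 251.]
g [514.2 -25.6] 92 [327.6 251.1]
strip 278 [261.57 271.41] [[486.6, 86.6], [465.0, 86.9]] 126.8
strip 290 [261.41 271.11] [[486.5, 59.7], [465.2, 60.1]] 128.8
strip 310 [260.65 270.41] [[487.6, 15.0], [466.1, 15.4]] 126.4
strip 330 [260.2  269.81] [[487.9, -29.7], [466.7, -29.4]] 126.4
strip 342 [259.64 269.41] [[488.7, -56.6], [467.2, -56.3]] 128.6
264 [269.2 350.4] [[481.7, 106.4], [478.8, -75.2]]
266 [269.3 350.5] [[477.2, 106.2], [474.3, -75.3]]
268 [269.3 350.5] [[472.7, 106.3], [469.8, -75.2]]
```

```bash
cat >> h.py <<'E'
D=(549.6,16.4,np.radians(.85)); T=(592.2,-286.0,np.radians(-1.7))
def inframe(F,x,y):
    c,s=np.cos(F[2]),np.sin(F[2]); return np.array([F[0]+c*x-s*y,F[1]+s*x+c*y])
def down(yaw): return [180,0,90+np.degrees(yaw)]
HI=185
def hover(xy,yaw,z=HI):
    """go to hover point, return the arm's steady error there as a correction"""
    move_l([*xy,z],down(yaw),speed=330); wait(.15)
    o=get_obs(); return np.clip(np.array([*xy,z])-o["tcp_pos"],-2.5,2.5)
def pick(xy,yaw,zfloor,op=24):
    e=hover(xy,yaw); grip(op)
    move_l(np.array([*xy,zfloor+60])+e,speed=220); move_l(np.array([*xy,zfloor+30])+e,speed=80)
    grip(0,45); wait(.1); o=get_obs(); w=o["grip_width"]
    move_l([*o["tcp_pos"][:2],HI],speed=250)
    print("pick",np.round(xy,1),"tcp",np.round(o["tcp_pos"],1),"grip",round(w,1),round(get_obs()["grip_width"],1),"t",round(o["t"],1))
    return 8<get_obs()["grip_width"]<13
def put(xy,yaw,zfloor,op=24):
    e=hover(xy,yaw)
    move_l(np.array([*xy,zfloor+40])+e,speed=220); move_l(np.array([*xy,zfloor+31])+e,speed=50)
    wait(.1); o=get_obs(); grip(op); wait(.1)
    move_l([*o["tcp_pos"][:2],HI],speed=250)
    print("put",np.round(xy,1),"tcp",np.round(o["tcp_pos"],1),"F",np.round(o["wrist_force"],1),"t",round(get_obs()["t"],1))
E
python3 - <<'E'
from h import *
move_l([400,300,250],[180,0,90],speed=330)
r=np.radians
if pick((550,-24.5),r(1.2),15): put(inframe(T,0,46),T[2],3)
im=get_image("scene");cv2.imwrite("pics/s1.png",cv2.resize(im[150:390,170:490],None,fx=2.4,fy=2.4)[:,:,::-1])
E
```

```text
pick [550.  -24.5] tcp [550.  -26.   44.4] grip 9.2 8.9 t 5.6
put [ 593.6 -240. ] tcp [ 594.2 -242.6   35.1] F [ 0.3 -0.3 -1.2] t 9.6
```

View pics/s1.png

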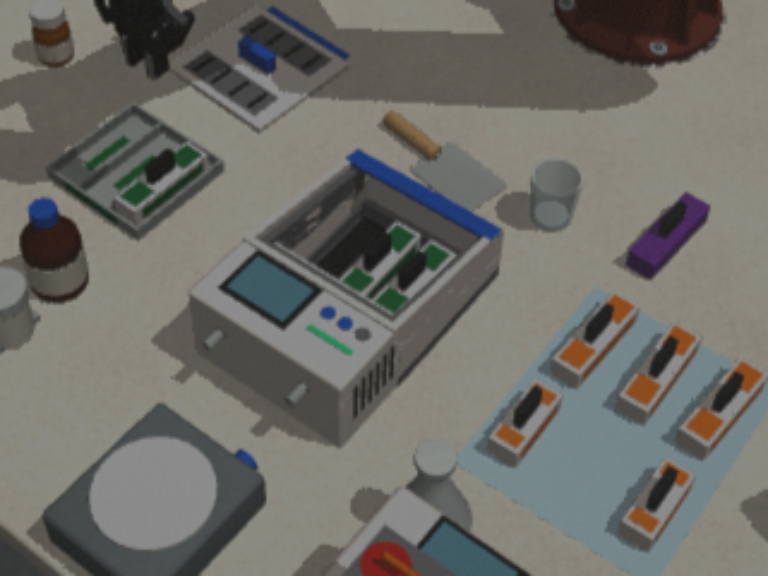

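The first cassette sits in the tray's near slot (s1 at (160,180)), and everything else is undisturbed. The lateral error came from reading the pose before the arm settled, so I'll settle longer and continue.

```bash
sed -i 's/wait(.15)/wait(.45)/' h.py; python3 - <<'E'
from h import *
r=np.radians
for xy,s in(((550.7,16.0),0),((549.3,57.9),-46)):
    if pick(xy,r(1.1),15): put(inframe(T,0,s),T[2],3)
    else: print("FAIL");break
# hover error check
for w in(0,.2,.3,.5): 
    wait(w); print(np.round(get_obs()["tcp_pos"],2))
im=get_image("top")
for k,z in(("o",26),("g",29)):
    for p,a,c in wins(im,k,z): 
        if p[0]<700: print(k,np.round(p,1),a)
E
```

```text
pick [550.7  16. ] tcp [550.9  16.6  45.4] grip 9.1 8.9 t 12.8
put [ 592.2 -286. ] tcp [ 592.3 -286.7   34.2] F [-0.5 -0.4 -0.5] t 17.4
pick [549.3  57.9] tcp [549.5  58.4  45.3] grip 9.0 9.1 t 20.9
put [ 590.8 -332. ] tcp [ 590.9 -332.5   34.2] F [ 0.7  0.2 -1.1] t 25.7
[ 590.01 -331.88  183.51]
[ 589.44 -331.52  181.78]
[ 590.81 -332.43  184.53]
[ 590.94 -332.51  185.1 ]
o [630.4 232.6] 48
o [628.5 372.4] 50
o [572.7 231.4] 51
o [570.5 372.8] 51
o [512.7 231.7] 112
o [508.4 303.1] 113
o [505.6 368. ] 112
o [441.5 233.8] 114
o [437.8 301.6] 116
o [435.1 372.1] 114
g [ 629.8 -244.3] 92
g [ 627.1 -288.4] 79
g [ 625.8 -333.9] 83
g [ 558.4 -242. ] 87
g [ 556.6 -286.4] 84
g [ 554.5 -331.9] 89
```

```bash
cat >> h.py <<'E'
def fresh(im):
    """long fresh cassettes lying free: pairs of windows about 71 mm apart -> (x,y,yaw)"""
    w=[p for p,a,c in wins(im,"o",26) if a>75 and p[0]<700]; out=[]
    for i in range(len(w)):
        for j in range(i):
            d=w[i]-w[j]
            if 67<np.hypot(*d)<75:
                d=d*np.sign(d[0]); out.append((*(w[i]+w[j])/2,np.arctan2(d[1],d[0])))
    return out
E
python3 - <<'E'
from h import *
for lane in(-42,0,42):
    f=[q for q in fresh(get_image("top")) if q[1]>150]
    print(np.round(f,2).tolist())
    q=min(f,key=lambda q:q[1])
    if not pick(q[:2],q[2],0,40): print("FAIL");break
    put(inframe(D,0,lane),D[2],15)
move_l([420,-80,230],[180,0,90],speed=330)
im=get_image("top");cv2.imwrite("pics/t2.png",cv2.resize(im[140:360,130:490],None,fx=2.2,fy=2.2,interpolation=cv2.INTER_CUBIC)[:,:,::-1])
for p,a,c in wins(im,"o",41): 
        if p[0]<700: print(np.round(p,1),a)
E
```

```text
[[510.48, 267.39, -1.51], [477.08, 232.75, -0.03], [473.13, 302.32, 0.02], [439.73, 267.69, -1.52], [470.28, 370.07, -0.06], [436.46, 336.89, -1.53]]
pick [477.1 232.8] tcp [477.6 233.1  30.6] grip 8.6 8.8 t 31.2
put [550.2 -25.6] tcp [550.5 -26.2  46.3] F [-0.8  0.  -0.9] t 35.7
[[479.52, 339.08, -0.06], [476.14, 322.17, -0.54], [473.13, 302.32, 0.02]]
pick [473.1 302.3] tcp [479.2 305.8  40.2] grip 8.4 8.4 t 39.4
put [549.6  16.4] tcp [553.4  15.7  56.2] F [-19.1   1.1  49.8] t 43.9
[[479.44, 341.55, -0.0]]
pick [479.4 341.6] tcp [479.6 342.2  30.4] grip 8.7 9.0 t 47.6
put [549.   58.4] tcp [549.3  57.9  46.4] F [-0.1  0.5 -1.3] t 52.1
[626.9 229. ] 48
[624.8 367.3] 49
[584.7  57.9] 109
[585.4 -26.4] 107
[578.7  16. ] 93
[569.7 228.2] 51
[567.5 367.4] 52
[514.8 -27.6] 111
[514.   56.9] 105
[508.7  14.2] 116
```

View pics/t2.png

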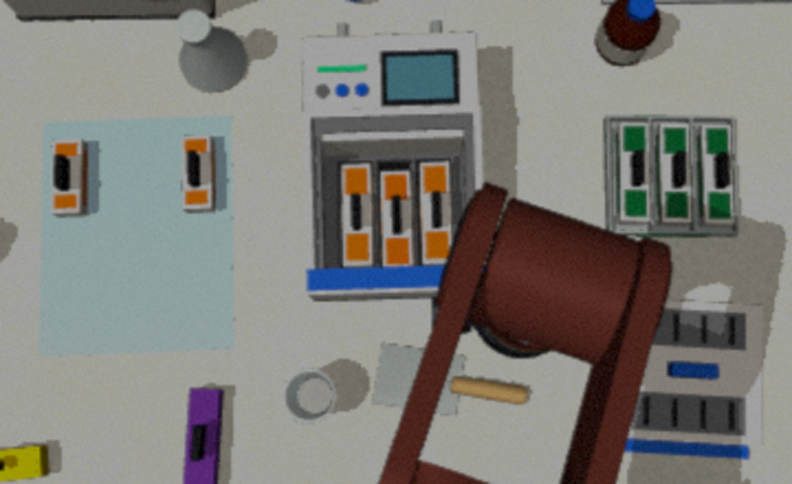

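The knock hit a fresh cassette, and the middle one was then gripped about 6 mm off-centre. It now sits near the front end of its lane. I'll re-seat it and check.

```bash
python3 - <<'E'
from h import *
if pick((544,15.4),D[2],15): put(inframe(D,0,0),D[2],15)
move_l([430,-150,260],[180,0,45],speed=330)
im=get_image("top")
for p,a,c in wins(im,"o",41): 
    if p[0]<700 and abs(p[1])<100: print(np.round(p,1),a)
sc=get_image("scene");cv2.imwrite("pics/s2.png",cv2.resize(sc[190:340,230:430],None,fx=3.5,fy=3.5,interpolation=cv2.INTER_CUBIC)[:,:,::-1])
m=regs("cover_handle","top"); print([(s,e) for s,_,e in m])
p,f=fit(COVER,(380,-294,-.07),{"top":m[0][1]}); print(p[:2]+BIAS,np.degrees(p[2]),f)
E
```

```text
pick [544.   15.4] tcp [548.6  15.6  49.3] grip 9.4 9.3 t 55.8
put [549.6  16.4] tcp [555.6  16.2  51. ] F [ 4.   1.1 13.8] t 59.5
[593.4  16.4] 107
[584.5  58. ] 109
[585.4 -26.4] 107
[521.   15.2] 108
[514.5 -27.7] 111
[514.   56.9] 105
[(0.85, [442.8, 317.6, 70.3, 56.3])]
[ 379.70384243 -293.92990435] -4.065911158043387 0.6572248980028549
```

View pics/s2.png

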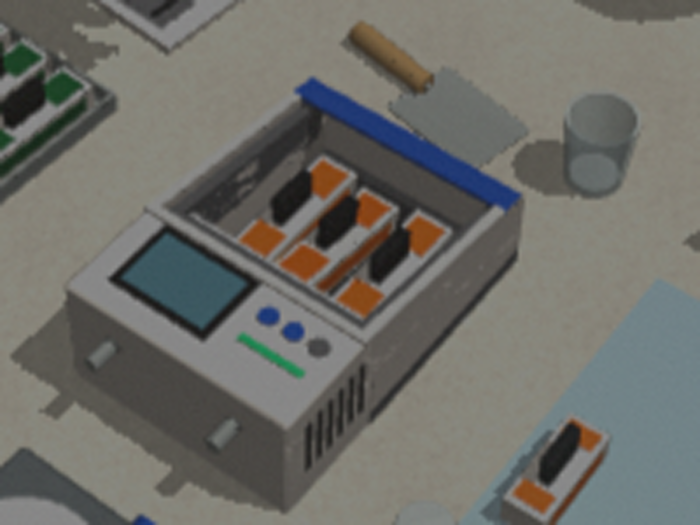

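The middle cassette looks raised and about 6 mm too far back (s2 at (335,235)), probably standing on the lane's end wall. I'll regrasp it carefully and look at how it hangs.

```bash
cat > grab.py <<'E'
from h import *
def pr(s): o=get_obs(); print(s,np.round(o["tcp_pos"],1),np.round(o["wrist_force"],1),np.round(o["moment"],2),round(o["grip_width"],1),round(o["t"],1))
E
python3 - <<'E'
from grab import *
move_l([555.5,15.8,185],down(D[2]),speed=300); wait(.8); pr("hover")
grip(24)
move_l([555.5,15.8,85],speed=150); wait(.5); pr("85")
for z in(65,60,56):
    move_l([555.5,15.8,z],speed=60); wait(.3); pr(z)
grip(0,45); wait(.3); pr("gripped")
move_l([555.5,15.8,130],speed=150); wait(.5); pr("up")
im=get_image("scene")
u=proj("scene",[[550,16,110]])[0].astype(int);print(u)
cv2.imwrite("pics/s3.png",cv2.resize(im[u[1]-60:u[1]+90,u[0]-100:u[0]+100],None,fx=3.5,fy=3.5,interpolation=cv2.INTER_CUBIC)[:,:,::-1])
E
```

```text
hover [555.5  15.8 184.9] [0.6 0.3 1.1] [ 0.02 -0.01 -0.06] 24.1 62.3
85 [555.6  15.8  85.2] [-0.2  0.5 -0.4] [ 0.    0.01 -0.03] 23.7 63.9
65 [555.9  15.8  65.4] [0.  0.3 0.6] [-0.02 -0.03 -0.04] 23.8 64.6
60 [555.6  15.8  60.1] [-0.7 -0.2  0.1] [-0.02  0.01  0.02] 23.7 65.2
56 [555.6  15.8  56.1] [-0.6 -1.3  1.2] [-0.06 -0.03  0.03] 24.2 65.7
gripped [555.6  15.7  56.2] [ 0.3 -1.   1.9] [-0.13  0.04  0.02] 8.8 66.3
up [555.4  15.8 129.7] [-0.2  0.8 -1.5] [ 0.01  0.04 -0.03] 8.7 67.5
[327 239]
```

View pics/s3.png

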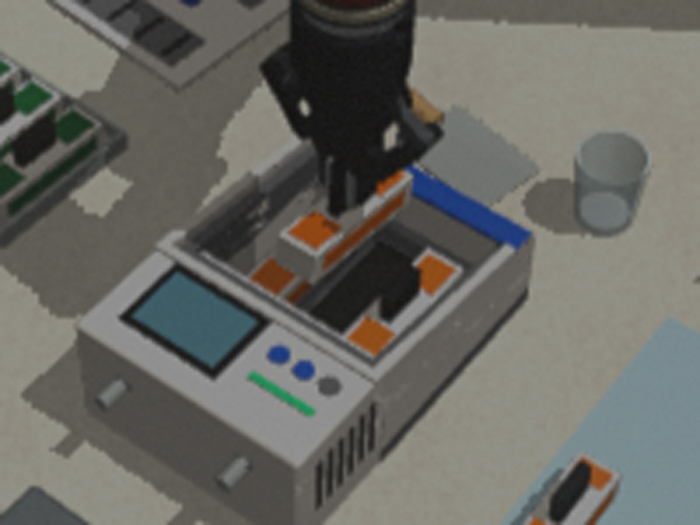

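```bash
python3 - <<'E'
from grab import *
xy=inframe(D,0,0)
move_l([*xy,130],speed=100); wait(.6); pr("over")
im=get_image("top")
for p,a,c in wins(im,"o",125):
    if 450<p[0]<700 and abs(p[1])<100: print(np.round(p,1),a)
move_l([*xy,66],speed=120); wait(.4); pr("66")
for z in np.arange(64,42,-2.):
    move_l([*xy,z],speed=40); wait(.25); o=get_obs(); F=o["wrist_force"]
    print(z,np.round(o["tcp_pos"],1),np.round(F,1))
    if F[2]>6: break
E
```

```text
over [549.6  16.4 130. ] [ 0.8  0.6 -1.5] [-0.06 -0.02  0.01] 8.6 68.3
[520.6  14.5] 63
66 [550.   16.4  66.5] [-0.6 -0.1 -0.8] [0.02 0.02 0.06] 8.6 69.5
64.0 [549.6  16.4  64. ] [-0.6  0.4 -1.1]
62.0 [549.6  16.4  62. ] [ 0.2 -0.5 -0.8]
60.0 [549.6  16.4  60. ] [ 0.4  0.2 -1.3]
58.0 [549.6  16.4  58. ] [-1.   0.5 -1.2]
56.0 [549.9  16.4  56.2] [ 0.3 -0.3  0.1]
54.0 [550.7  16.4  55.3] [0.  0.7 5.9]
52.0 [551.9  16.4  54.2] [1.1 0.5 6.8]
```

```bash
python3 - <<'E'
from h import *
im=cv2.imread("pics/s3.png")[:,:,::-1].copy(); im=cv2.resize(im,(200,150),interpolation=cv2.INTER_AREA)
hsv=cv2.cvtColor(im,cv2.COLOR_RGB2HSV).astype(int)
m=((hsv[...,0]>5)&(hsv[...,0]<20)&(hsv[...,1]>150)&(hsv[...,2]>150)).astype(np.uint8)
n,l,st,c=cv2.connectedComponentsWithStats(m)
cal=CAL["scene"];R=np.array(cal["R"]);o=-R.T@np.array(cal["t"])
for i in range(1,n):
    if st[i,4]<15: continue
    u,v=c[i]+[227,179]; d=R.T@np.array([(u-cal["cx"])/cal["fx"],(v-cal["cy"])/cal["fy"],1])
    print(np.round(c[i]*3.5),st[i,4],[np.round(o+d*(y-o[1])/d[1],1).tolist() for y in(16.3,)], np.round(ray("scene",u,v,41),1), np.round(ray("scene",u,v,26),1))
E
cat > sc.py <<'E'
from h import *
def held(im,u0,v0,y,V=110):
    hsv=cv2.cvtColor(im,cv2.COLOR_RGB2HSV).astype(int)
    m=((hsv[...,0]>4)&(hsv[...,0]<20)&(hsv[...,1]>140)&(hsv[...,2]>V)).astype(np.uint8)
    n,l,st,c=cv2.connectedComponentsWithStats(m)
    cal=CAL["scene"];R=np.array(cal["R"]);o=-R.T@np.array(cal["t"])
    for i in range(1,n):
        if st[i,4]<10: continue
        u,v=c[i]+[u0,v0]; d=R.T@np.array([(u-cal["cx"])/cal["fx"],(v-cal["cy"])/cal["fy"],1])
        print(np.round((u,v),1),st[i,4],"plane y:",np.round(o+d*(y-o[1])/d[1],1),"z41:",np.round(ray("scene",u,v,41)[:2],1),"z26:",np.round(ray("scene",u,v,26)[:2],1))
E
python3 - <<'E'
from sc import *
im=cv2.imread("pics/s3.png")[:,:,::-1].copy(); im=cv2.resize(im,(200,150),interpolation=cv2.INTER_AREA)
print(im[int(232/3.5),int(315/3.5)],im[int(335/3.5),int(370/3.5)]); held(im,227,179,16.3)
E
```

```text
[145  72  21] [144  78  26]
[338.  230.8] 14 plane y: [509.3  16.3 105.4] z41: [461.7 -17.2] z26: [450.6 -25. ]
[316.  244.4] 70 plane y: [592.9  16.3 131.7] z41: [531.7 -32.2] z26: [521.6 -40.2]
[350.5 256.7] 63 plane y: [447.   16.3 -50.3] z41: [510.3  57.5] z26: [499.9  50.7]
[332.7 274.6] 69 plane y: [523.7  16.3 -49.3] z41: [580.5  57.1] z26: [571.1  50.3]
[397.5 314.6] 22 plane y: [  85.    16.3 -744. ] z41: [579.4 238.9] z26: [570.  234.7]
```

The held cassette is pitched: its back end is about 15° up, an after-effect of the fouled pick. I'll lay it on the free mat so it falls flat, then regrasp it centrally.

```bash
python3 - <<'E'
from grab import *
o=get_obs()["tcp_pos"]
move_l([549.6,16.4,HI],speed=150)
move_l([475,300,HI],speed=300); move_l([475,300,80],speed=200); wait(.5); pr("80")
for z in np.arange(60,26,-2.):
    move_l([475,300,z],speed=60); wait(.1); F=get_obs()["wrist_force"]
    if F[2]>3: break
pr("contact")
grip(30); wait(.3); move_l([475,300,HI],speed=250); move_l([520,60,200],speed=330); wait(.3)
im=get_image("top"); print(np.round(fresh(im),2).tolist())
for p,a,c in wins(im,"o",26):
    if p[0]<550 and p[1]>150: print(np.round(p,1),a)
cv2.imwrite("pics/t4.png",cv2.resize(im[180:330,140:380],None,fx=3,fy=3,interpolation=cv2.INTER_CUBIC)[:,:,::-1])
E
```

```text
80 [475.1 300.2  80.4] [ 0.1 -0.  -1.4] [-0.03  0.06 -0.02] 9.0 76.3
contact [475.8 300.2  38.9] [-0.1 -0.9  5.4] [-0.12  0.28  0.07] 9.0 80.8
[[553.02, -27.39, 0.02], [477.97, 299.86, 0.01]]
[513.4 300.3] 107
[442.6 299.4] 117
```

View pics/t4.png

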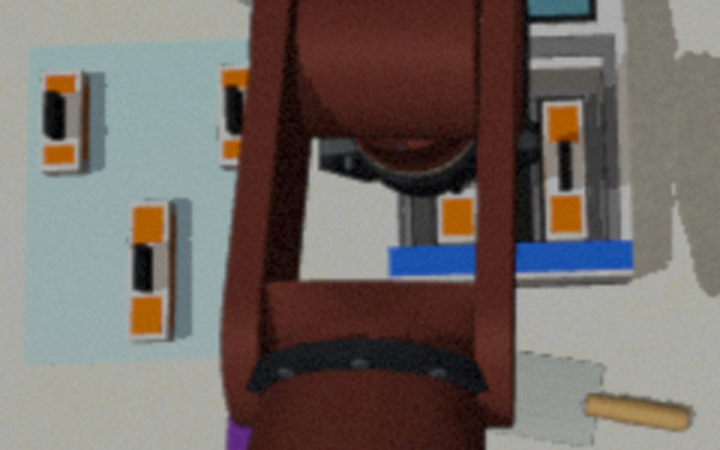

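It now lies flat on the mat, centred at (478, 299.9). I'll regrasp it and place it in the middle lane.

```bash
sed -i 's/return np.clip(np.array(\[\*xy,z\])-o\["tcp_pos"\],-2.5,2.5)/return np.zeros(3)/; s/wait(.45)/wait(.3)/' h.py; python3 - <<'E'
from grab import *
q=(478,299.9)
move_l([*q,HI],down(.01),speed=330);grip(30)
move_l([*q,60],speed=200);wait(.3);move_l([*q,30.5],speed=60);wait(.3);pr("at");grip(0,45);wait(.3);pr("grip")
move_l([*q,HI],speed=250)
xy=inframe(D,0,0)
move_l([*xy,HI],down(D[2]),speed=330); move_l([*xy,75],speed=200); wait(.5)
for z in(60,54,50,48,46.5):
    move_l([*xy,z],speed=50); wait(.2); pr(z)
    if get_obs()["wrist_force"][2]>6: print("contact");break
grip(24); wait(.2); move_l([*xy,HI],speed=200); move_l([420,-150,260],down(D[2]),speed=330); wait(.3)
im=get_image("top")
for p,a,c in wins(im,"o",41):
    if 450<p[0]<620 and abs(p[1])<100: print(np.round(p,1),a)
sc=get_image("scene");cv2.imwrite("pics/s5.png",cv2.resize(sc[190:340,230:430],None,fx=3.5,fy=3.5,interpolation=cv2.INTER_CUBIC)[:,:,::-1])
E
```

```text
at [478.3 300.1  30.9] [ 0.5 -1.  -0.2] [ 0.02  0.   -0.01] 30.0 86.5
grip [478.4 300.1  30.9] [-0.1 -0.3  2.3] [ 0.11  0.03 -0.01] 8.9 87.1
60 [549.9  16.4  60.2] [ 0.4 -0.3 -0.6] [-0.01  0.04 -0.02] 9.0 90.8
54 [549.7  16.4  54.1] [-0.5 -0.1 -1.8] [-0.03  0.03 -0.02] 9.0 91.2
50 [549.7  16.4  50. ] [-0.8 -0.6 -1.4] [-0.01 -0.01 -0.  ] 9.1 91.7
48 [549.6  16.4  48. ] [ 0.3 -0.7 -1.6] [ 0.04 -0.01  0.06] 9.1 92.1
46.5 [549.6  16.4  46.5] [-0.7 -0.7 -1.2] [-0.    0.   -0.01] 8.8 92.6
[584.5  58. ] 109
[585.4  16.5] 105
[585.5 -26.4] 106
[514.7 -27.7] 112
[513.9  56.8] 106
[513.9  15.3] 108
```

View pics/s5.png

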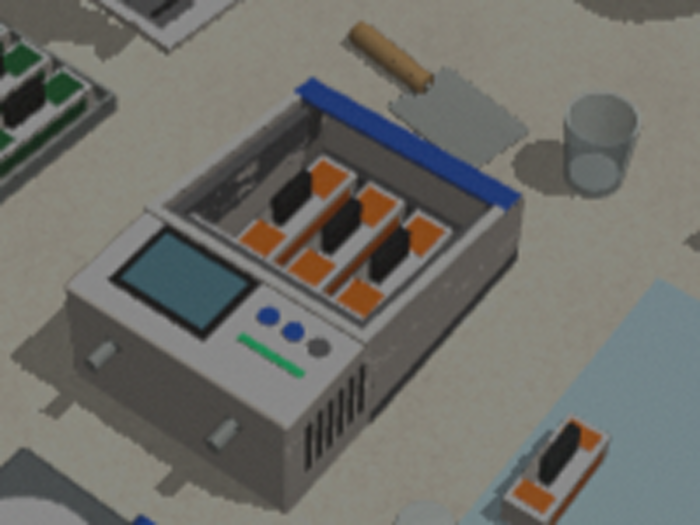

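All three fresh cassettes are flat and centred: windows average 549.6, and y is 57.4, 15.9 and −27.0. Next I'll locate the cover with the arm out of the way.

```bash
python3 - <<'E'
from grab import *
move_l([480,60,250],[180,0,0],speed=330); wait(.3)
im=get_image("top"); m=regs("cover_handle","top"); print([(round(s,2),np.round(e)) for s,_,e in m])
p,f=fit(COVER,(380,-294,-.07),{"top":m[0][1]}); print("fit",p[:2]+BIAS,np.degrees(p[2]),f)
hsv=cv2.cvtColor(im,cv2.COLOR_RGB2HSV).astype(int)
b=((hsv[...,0]>100)&(hsv[...,0]<125)&(hsv[...,1]>150)&(hsv[...,2]>90)).astype(np.uint8)
n,l,st,c=cv2.connectedComponentsWithStats(b)
for i in range(1,n):
    u,v=c[i]
    if 380<u<500 and 280<v<380 and st[i,4]>10:
        (cx,cy),wh,an=cv2.minAreaRect(np.argwhere(l==i)[:,::-1].astype(np.float32))
        print(np.round(c[i],1),st[i],"z34:",np.round(ray("top",u,v,34)[:2]+BIAS,1),"z4:",np.round(ray("top",u,v,4)[:2]+BIAS,1),round(an,1))
D=np.array([549.9,16.7]);
for th in(22,8):
    for pos in([555,17,110],[575,17,150]): print(th,solve_ik(pos,[180,-th,.85]))
cv2.imwrite("pics/t6.png",cv2.resize(im[140:370,130:490],None,fx=2.2,fy=2.2,interpolation=cv2.INTER_CUBIC)[:,:,::-1])
E
```

```text
[(0.94, array([443., 311.,  72.,  74.]))]
fit [ 379.26344625 -294.50258534] -3.9984003123411616 0.02318734890656815
[445.4 307.9] [435 305  21   7 124] z34: [ 379.3 -293.5] z4: [ 380.  -301.6] 90.0
[442.  343.6] [415 340  55   8 278] z34: [ 299.1 -281. ] z4: [ 297.6 -288.7] 3.3
22 [ -7.14052279   0.30568971 122.86953429   5.19220243  35.1290427
 -11.66574266]
22 [ -6.8279207   -0.93474388 118.99344019   4.44673475  40.20507692
 -10.52379761]
8 [ -6.01514423   7.21582228 113.00489035   1.21228034  51.84214174
  -7.54801411]
8 [ -5.78776786   6.40605488 108.97518158   1.10317083  56.67657743
  -7.17983284]
```

View pics/t6.png

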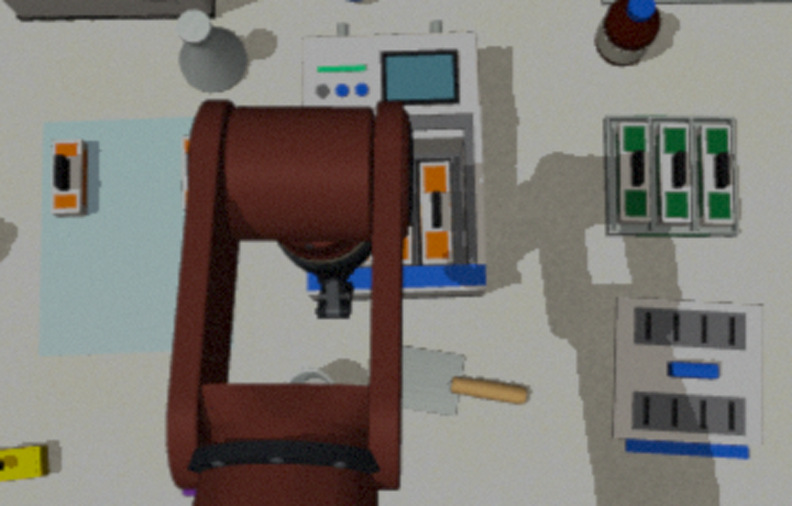

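The cover hasn't moved: handle at about (379.3, −293.8), yaw −4°, and the lip position agrees. Now I'll grasp it, bring it over and tilt it.

```bash
cat >> grab.py <<'E'
DY=(549.9,16.6,np.radians(.85))
E8=np.array([-62,75.]); c8,s8=np.cos(np.radians(8)),np.sin(np.radians(8))
H=11.0; YO=0.0; XO=0.0
def cpose(th,a,b,up=0,along=0):
    """TCP pose holding the cover tilted th with lower underside corner at (a along slope, b normal) from ledge edge; along = shift in cover's own x"""
    t=np.radians(th); P=E8+a*np.array([c8,s8])+b*np.array([-s8,c8])+[0,up]
    X=75+XO+along; x=P[0]+X*np.cos(t)-H*np.sin(t); z=P[1]+X*np.sin(t)+H*np.cos(t)
    return [*inframe(DY,x,YO),z],[180,-th,np.degrees(DY[2])]
E
python3 - <<'E'
from grab import *
q=(379.3,-293.8)
move_l([*q,HI],[180,0,-4],speed=330); grip(45)
move_l([*q,60],speed=200); wait(.4); move_l([*q,H],speed=50); wait(.3); pr("at")
grip(0,80); wait(.4); pr("grip"); z0=get_obs()["tcp_pos"][2]
move_l([*q,200],speed=200); wait(.4); pr("up")
p,r=cpose(22,4.5,-4.3,up=60,along=40); move_l(p,r,speed=200); wait(.8); pr("over"); print(np.round(p,1),get_obs()["ee_rot"])
im=get_image("scene");cv2.imwrite("pics/s7.png",cv2.resize(im[120:340,190:450],None,fx=2.7,fy=2.7,interpolation=cv2.INTER_CUBIC)[:,:,::-1])
E
```

```text
at [ 379.4 -294.    11.3] [-0.1 -0.2 -0.2] [0.03 0.03 0.01] 45.1 101.6
grip [ 379.6 -294.    11.4] [-0.5  1.2  5.6] [ 0.17  0.09 -0.  ] 14.4 102.3
up [ 379.1 -293.6  199.5] [ 0.2 -0.3 -2.5] [0.04 0.03 0.02] 14.6 103.8
over [595.5  17.3 184.7] [-0.2  0.1 -2.7] [ 0.07  0.36 -0.05] 14.3 106.7
[595.5  17.3 184.6] [-179.9955497   -22.0015613     0.84840308]
```

View pics/s7.png

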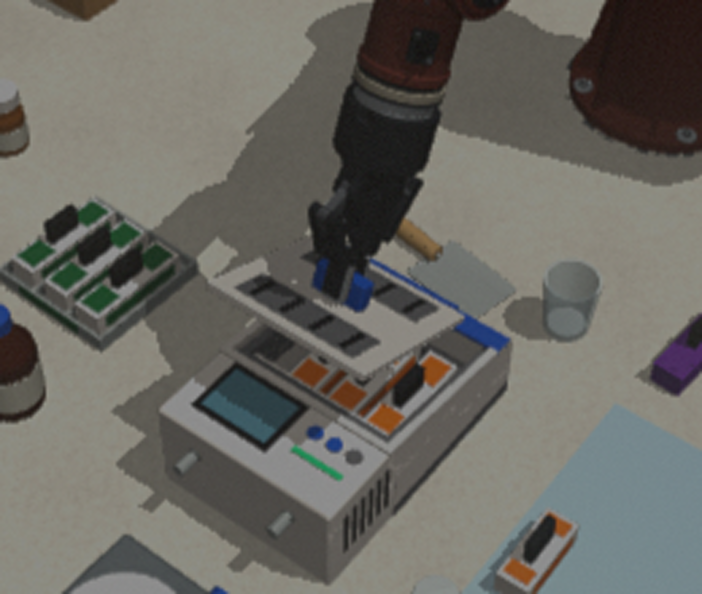

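```bash
sed -i 's/^H=11.0/H=11.3/' grab.py; python3 - <<'E'
from grab import *
def go(th,a,b,along=0,up=0,sp=60,w=.2):
    p,r=cpose(th,a,b,up,along); move_l(p,r,speed=sp); wait(w); o=get_obs()
    d=o["tcp_pos"]-p; print(th,a,b,along,"err",np.round(d,1),"F",np.round(o["wrist_force"],1),"M",np.round(o["moment"],2)); return o["wrist_force"]
go(22,4.5,-4.3,40,10,120,.4); go(22,4.5,-4.3,30,2,60,.4)
for al in(22,16,12,8,4,0):
    F=go(22,4.5,-4.3,al,0,40,.25)
    if np.hypot(F[0],F[2]+2.6)>15: print("STOP");break
im=get_image("scene");cv2.imwrite("pics/s8.png",cv2.resize(im[170:340,210:430],None,fx=3.2,fy=3.2,interpolation=cv2.INTER_CUBIC)[:,:,::-1])
print(get_obs()["t"])
E
```

```text
22 4.5 -4.3 40 err [ 0.4 -0.   0.7] F [ 0.4  0.3 -2.2] M [-0.03  0.32  0.02]
22 4.5 -4.3 30 err [ 0.3 -0.   0.3] F [-0.1 -0.8 -1.2] M [-0.04  0.31  0.03]
22 4.5 -4.3 22 err [ 0.3 -0.   0.2] F [ 0.  -0.  -2.7] M [-0.01  0.34 -0.07]
22 4.5 -4.3 16 err [ 0.2 -0.   0.2] F [-0.8  0.4 -2.4] M [ 0.01  0.31 -0.05]
22 4.5 -4.3 12 err [ 0.1 -0.   0.1] F [ 1.   0.6 -2.4] M [-0.01  0.4  -0.  ]
22 4.5 -4.3 8 err [ 0.1 -0.   0.1] F [-0.5  0.3 -1.3] M [ 0.02  0.3  -0.04]
22 4.5 -4.3 4 err [ 0.1 -0.   0.1] F [-0.1 -0.1 -2.1] M [ 0.    0.32 -0.  ]
22 4.5 -4.3 0 err [ 0.1 -0.   0.1] F [-0.2 -0.5 -1.9] M [-0.    0.34 -0.09]
111.7083
```

View pics/s8.png

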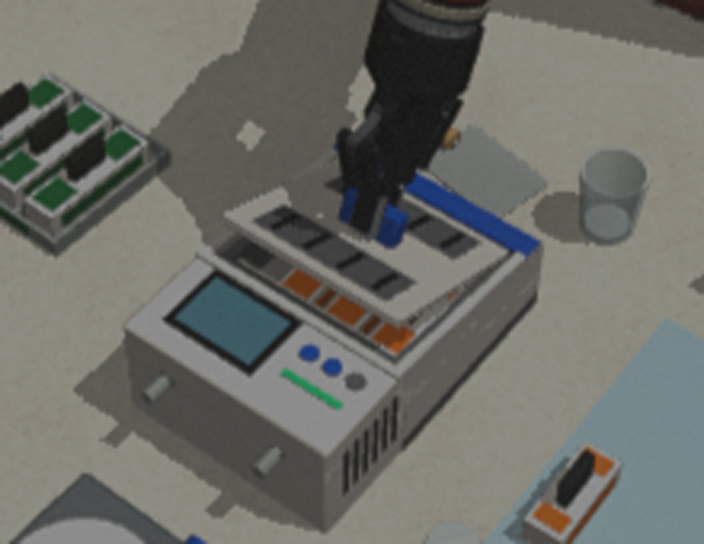

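The lip is in under the ledge with no contact force. I'll nudge it forward to confirm the seat, then swing it down.

```bash
python3 - <<'E'
from grab import *
def go(th,a,b,along=0,up=0,sp=40,w=.25):
    p,r=cpose(th,a,b,up,along); move_l(p,r,speed=sp); wait(w); o=get_obs()
    d=o["tcp_pos"]-p; print(th,a,b,"err",np.round(d,1),"F",np.round(o["wrist_force"],1),"M",np.round(o["moment"],2)); return o["wrist_force"]
for a in(3.5,2.5,1.8):
    F=go(22,a,-4.3,sp=20)
    if F[0]>4 or F[2]>3: print("touch");break
wait(.3)
a0=a
for th in(20,18,16,14,12,11,10,9,8.3):
    F=go(th,max(2.3,min(3.5,a0+1)),-4.3-(22-th)*.02,sp=25)
    if np.linalg.norm(F+[0,0,2.5])>18: print("STOP");break
im=get_image("scene");cv2.imwrite("pics/s9.png",cv2.resize(im[170:340,210:430],None,fx=3.2,fy=3.2,interpolation=cv2.INTER_CUBIC)[:,:,::-1])
print(get_obs()["t"])
E
```

```text
22 3.5 -4.3 err [0. 0. 0.] F [-0.   0.3 -2. ] M [-0.02  0.33  0.02]
22 2.5 -4.3 err [ 0.1 -0.   0.1] F [ 0.7 -0.1 -0.9] M [-0.04  0.26  0.01]
22 1.8 -4.3 err [ 0.6 -0.   0.4] F [ 2.8  0.5 -2.6] M [ 0.14 -0.19  0.08]
20 2.8 -4.34 err [-0.5 -0.  -0.3] F [ 0.7 -0.3 -2. ] M [-0.05  0.05  0.06]
18 2.8 -4.38 err [-0.7  0.1 -0.5] F [-0.  -0.4 -2.8] M [0.01 0.15 0.05]
16 2.8 -4.42 err [-0.6  0.1 -0.4] F [ 0.7 -0.3 -2.6] M [0.02 0.27 0.01]
14 2.8 -4.46 err [-0.5  0.1 -0.3] F [ 0.4 -0.3 -2.5] M [0.02 0.21 0.  ]
12 2.8 -4.5 err [-0.4  0.  -0.2] F [-0.2  0.3 -1.7] M [-0.01  0.21  0.01]
11 2.8 -4.52 err [-0.1  0.  -0. ] F [-0.4 -0.5 -2.5] M [ 0.01  0.14 -0.03]
10 2.8 -4.54 err [-0.1  0.  -0. ] F [ 0.3  0.  -2.2] M [0.03 0.1  0.03]
9 2.8 -4.56 err [-0.1 -0.  -0. ] F [ 0.1 -0.2 -1.4] M [0.01 0.16 0.02]
8.3 2.8 -4.574 err [-0.  0. -0.] F [ 0.2  0.2 -1.2] M [-0.05  0.08 -0.02]
118.1167
```

View pics/s9.png

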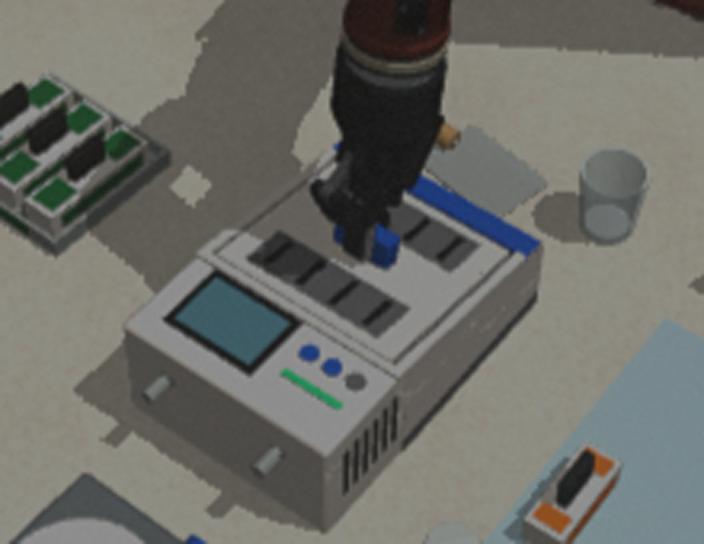

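The ledge touch came where predicted (a≈1.9 mm), and the cover is nearly home. I'll set it down, release and retreat.

```bash
python3 - <<'E'
from grab import *
p,r=cpose(8,2.4,-4.8); move_l(p,r,speed=20); wait(.3); pr("down")
grip(36); wait(.4); pr("open")
p=np.array(get_obs()["tcp_pos"]); t=np.radians(8); c,s=np.cos(DY[2]),np.sin(DY[2])
d=np.array([-np.sin(t)*c,-np.sin(t)*s,np.cos(t)])
move_l(p+45*d,speed=60); move_l(p+120*d,speed=200); move_l([400,-250,300],[180,0,0],speed=300); wait(.5)
im=get_image("top");sc=get_image("scene")
hsv=cv2.cvtColor(im,cv2.COLOR_RGB2HSV).astype(int)
b=((hsv[...,0]>100)&(hsv[...,0]<125)&(hsv[...,1]>150)&(hsv[...,2]>90)).astype(np.uint8)
n,l,st,cc=cv2.connectedComponentsWithStats(b)
for i in range(1,n):
    u,v=cc[i]
    if 270<u<350 and 215<v<300 and st[i,4]>20: print(np.round(cc[i],1),st[i],"handle z at ~115:",np.round(ray("top",u,v,115)[:2]+BIAS,1))
a=cv2.resize(im[140:300,260:480],None,fx=2.4,fy=2.4,interpolation=cv2.INTER_CUBIC); b=cv2.resize(sc[190:350,210:430],None,fx=2.4,fy=2.4,interpolation=cv2.INTER_CUBIC)
cv2.imwrite("pics/f.png",np.vstack([a,b])[:600*2,:,::-1] if 0 else cv2.resize(np.hstack([a,b]),(800,290))[:,:,::-1])
# expected handle centre top and cover extremes projected
hx=E8+77*np.array([c8,s8])+(29)*np.array([-s8,c8]); print("expected handle top",np.round(inframe(DY,hx[0],0),1),round(hx[1],1)); 
for k,z in(("g",29),("o",26)):
    for p,a_,c_ in wins(im,k,z):
        if p[0]<700: print(k,np.round(p,1),a_)
pr("end")
E
```

```text
down [563.6  16.8  92.2] [ 0.7  0.1 -3.5] [ 0.02  0.13 -0.05] 14.3 118.7
open [563.6  16.8  92.2] [ 0.1  0.4 -0.2] [-0.04  0.09  0.01] 36.3 119.4
[309.1 226. ] [299 223  21   7 141] handle z at ~115: [559.1  15.4]
[309.8 265.4] [270 260  81  12 771] handle z at ~115: [472.6  15. ]
expected handle top [560.1  16.8] 114.4
g [ 629.8 -244.2] 90
g [ 627.4 -288.3] 77
g [ 625.5 -333.9] 85
g [ 558.4 -242. ] 87
g [ 556.7 -286.2] 85
g [ 554.2 -332.1] 91
o [630.5 232.3] 47
o [628.6 372.4] 49
o [572.7 231.4] 51
o [570.5 372.3] 53
end [ 400.1 -249.9  300.1] [-0.4  0.6  0.3] [-0.   -0.02 -0.04] 35.8 122.6
```

View pics/f.png

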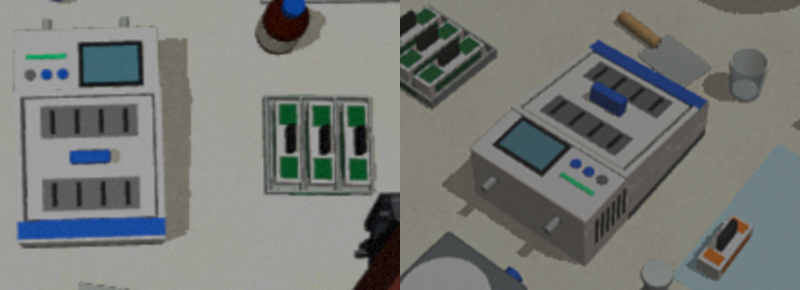

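The cover lies flush between the ledge and the stop. The handle centre is within about 1.5 mm of the expected closed position, and the tray and shorts are in order. Handing in.

```bash
python3 -c "
from station import *
print(sign_off())"
```

```text
the job is handed in; nothing more can be done
None
```

The job is handed in. All three spent cassettes are in the tray, the three full-length fresh ones are in the lanes, and the cover is back on and looks flush. The robot gave no verdict; these are my own checks, at about 123 s of the 210 s:

- **Spent cassettes:** all three lie in the tray slots, measured within about 2 mm of where I aimed.
- **Fresh cassettes:** all three lay flat in the lanes before the cover went on, centred within about 1 mm along the lanes. The cover hides them now.
- **Short look-alikes:** both are still on the mat.
- **Cover:** I hooked the lip under the ledge with the cover tilted 22°; it touched the ledge where predicted. I then swung it down to 8° and released it. In the last pictures its handle was within about 1.5 mm of the expected closed position.
- **Glassware and other things:** nothing looked moved in the pictures I took, but I did not measure them.
- **Arm:** it stands clear of everything.

**What went wrong on the way:**
- **Fouled pick:** one fresh cassette was knocked aside mid-run, next to the one I was about to lift. That pick fouled and left the cassette crooked in the grip.
- **Misplaced cassette:** the crooked cassette ended up raised in the middle lane, and a first fix failed. I laid it back on the mat, picked it up again and placed it properly.
- **Force:** the highest wrist force I saw was about 53 N, during the first bad placement, against the 120 N limit. I cannot see the separate 40 N limit on the arm and gripper body, so I did not check it.

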